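# Re-park three cutter fixtures on their silhouettes

## Robot

A 6-joint arm with a two-finger parallel gripper is mounted at the origin on the work surface. World frame = base frame: x ahead of the robot, y to its left, z up, the work surface at z = 0. Lengths are in mm, angles in rad, forces in N, time in s.
With the tool pointing down it reaches from about 275 to 750 mm from the base axis. Payload 10.2 kg.
Tool frame: the origin (TCP) lies between the finger pads; the fingertips stand 11 mm ahead of it and the grasp point (between the pads) lies 8 mm behind it; z points along the fingers, y is the line along which they close (so a half turn about z gives the same grasp; the last joint's range is limited). The gripper opens to 85 mm and grips with 20 to 120 N. Pads are 22 mm wide; open, the fingers measure 114 mm over their backs; the gripper's body (76 mm by 85 mm) begins 54 mm behind the grasp point. The pads swing forward as they close: fully open they stand 13 mm farther back than shut.
Start: joints at [1.085, 0.313, 1.498, -0, 1.331, -0.223], TCP at [136.4, 506.978, 242.294] pointing down, gripper open.
Joint ranges: [-2.94, 2.94], [-0.97, 2.17], [0.19, 2.56], [-1.23, 4.37], [0.02, 3.11], [-2.88, 2.88]. Speed limits (rad/s): [2.39, 2.39, 3.01, 3.14, 3.14, 3.14].

## Interface

Orientations are given as a unit quaternion [w, x, y, z].
In Python, from rig import sense, eyes, finish_job gives the robot as it stands.
- The arm moves only by the shell command python3 -m jog 'ROWS' [FORCE]. ROWS is JSON, a list of rows, each a list of 7 numbers: the shift along the tool's x, y, z in m, then the turn, a rotation vector about the tool's x, y, z in rad, then the finger opening in m, from 0 to 0.0854. In form: [[dx, dy, dz, rx, ry, rz, gripper], ...]. A call has 1 to 5 rows; each row shifts and turns the commanded pose from where the row before left it, along the tool's axes as they then stand; what a row does not reach is not made up. A row lasts 1/10 s, in which the tool goes at most 50 mm and 8.59 degrees, less where a joint would pass 70% of its speed; a pose out of reach is approached as far as the arm can. A call is refused whole if a number of a shift passes 0.05 or a number of a turn 0.15, either way. A call with a gripper value outside its range is refused whole. The fingers move at their own pace and stop on an object; FORCE is the grip in N (left out, the last holds). Time passes only in rows, so rows that do not move let the fingers close. It gives the time, the measured TCP pose, the force, the opening and the grip force at its end, in the units of the state.
- sense(): the state, without advancing time (a new reading comes with each control period).
- eyes.capture(name): name is "scene" or "top"; returns the picture (480x640x3 uint8, red, green, blue); there is no depth.
- eyes.calibration(name): a dict with "fx", "fy", "cx", "cy" (pixels), "cam_to_world" (4x4, takes a point from camera to world coordinates). Camera axes: x right, y down, z forward; pixel columns grow to the right and rows downward; lengths in mm; the calibration is good to about 2 mm. A picture is of the moment at which its call begins. calibration takes no time and is no camera call.
- finish_job(): hands the job in; it is judged then, once.
The state is a dict: "time_s": time; "joints": joint angles; "dq": joint speeds; "tau": joint torques, N m; "eef_pos": TCP position; "ee_rot": TCP orientation; "force": force on the tool from outside, world axes, zero at the start; "wrist_torque": the same for the moment, N m; "grip_width": opening from 0.0 (shut) to 1.0 (fully open); "grip_force": force on a finger pad.
Only numpy, scipy, OpenCV 4.12 (cv2) and the standard library are available. Lean on these libraries where they do the work, as an engineer would, in place of code of your own. Each camera call takes 0.05 s, during which the arm holds its last target. There are 200 camera calls.

## Task

The three cutter fixtures on the inspection bench have been put back on one another's plates. Park one on the blank plate first to make room, then bring every fixture to the white plate that shows its own black silhouette: upright, released, centred on the silhouette, the long one lying along it. Keep the fixtures upright throughout, and leave the loupe, the ring gauge and the jar where they stand.

Things in the scene. Friction and masses are not known exactly. Their poses are not given: they have to be found in the camera images.
- drum_mid (a point): round fixture: upright aluminium cylinder, 56 mm diameter, 50 mm tall, with a narrower cutter stub standing 14 mm out of the middle of its top (64 mm tall over all). The point is on its axis, half-way up the cylinder (25 mm above its underside); z up. About 0.33 kg; turn does not matter. Silhouette: the round one.
- cube_mid (a point): square fixture: upright steel block, 40 x 40 mm, 50 mm tall, with a round cutter stub standing 14 mm out of the middle of its top (64 mm over all). The point is on its vertical axis, half-way up the block (25 mm above its underside); x and y are normal to its side faces, z up. About 0.42 kg; on its silhouette its turn does not matter. Silhouette: the square one.
- vee_mid (a point): long fixture: aluminium bar block with a groove along its top in which a drill lies fixed; 96 mm long (its x), 34 mm wide (its y), 50 mm tall (z up). The point is its centre, 25 mm above its underside. About 0.36 kg; either end may point either way. Silhouette: the long one.
- plate_round: white fixed square parking plate, 120 x 120 mm and 8 mm thick, lying on the bench (it may be turned by up to about 0.35 rad), with a black disc silhouette of 74 mm diameter in its middle. Origin: centre of its underside, on the bench top; z up. The top face is flat, 8 mm above the origin (the silhouette is only painted on, nothing to fit into).
- plate_square: white fixed square parking plate, 120 x 120 mm and 8 mm thick, lying on the bench (it may be turned by up to about 0.35 rad), with a black square silhouette of 56 x 56 mm in its middle, sides along the plate's sides. Origin: centre of its underside, on the bench top; z up. The top face is flat, 8 mm above the origin (the silhouette is only painted on, nothing to fit into).
- plate_long: white fixed square parking plate, 120 x 120 mm and 8 mm thick, lying on the bench (it may be turned by up to about 0.35 rad), with a black oblong silhouette in its middle, 110 mm long along the plate's x and 46 mm wide along its y. Origin: centre of its underside, on the bench top; z up. The top face is flat, 8 mm above the origin (the silhouette is only painted on, nothing to fit into).
- plate_blank: white fixed square parking plate, 120 x 120 mm and 8 mm thick, lying on the bench, turned by up to about 0.35 rad, plain with no silhouette, empty at the start. Origin: centre of its underside, on the bench top; z up. The top face is flat, 8 mm above the origin.
- loupe: bystander, loose: black waisted eye loupe standing upright, 38 mm diameter, 40 mm tall. Origin: centre of its underside.
- ring_gauge: bystander, loose: steel ring, 48 mm outer and 26 mm inner diameter, 22 mm tall, lying flat. Origin: centre of its underside.
- oil_jar: bystander, loose: small amber glass jar with a black cap, 44 mm diameter, 55 mm tall. Origin: centre of its underside. The remaining bystanders are fixed to the bench and lower than 30 mm in the working area.
Mind the look-alikes: they are no part of the job. What is shaped like the part that bears drum_mid but red is not meant.

How it is judged:
By the outcome, as a careful person would: the job done as asked, in the order asked, and still so for the second after the job is handed in, with the robot touching nothing.
It also fails if it takes over 118 s, if anything falls off the work surface, if the arm or the gripper's body presses on something with over 40 N, if the wrist force passes 120 N, or if a joint passes its speed limit or range.

## Working session

There is one attempt and no reset: what is moved stays moved. The work goes in short steps, Python scripts to look and compute and a shell command to move; the robot and the scene stay as the last step left them, time stands still between calls to the robot, and variables do not carry over. Pictures are saved under pics/ and viewed, at most 14 in all, crops included, and the job is handed in when it is done.

```bash
mkdir -p pics; python3 - <<'E'
from rig import sense, eyes
import cv2, numpy as np
print(sense())
for n in("scene","top"):
    c=eyes.calibration(n);print(n,c["fx"],c["cx"],c["cy"],np.round(c["cam_to_world"],3).tolist())
    cv2.imwrite(f"pics/{n}0.png",eyes.capture(n)[...,::-1])
E
```

```text
{'time_s': 0.0, 'joints': array([ 1.08455477e+00,  3.13444940e-01,  1.49848095e+00, -1.82142968e-05,
        1.33100108e+00, -2.23419373e-01]), 'dq': array([ 0.00084325,  0.00012638, -0.00071637, -0.00050205, -0.0006371 ,
        0.00070213]), 'tau': array([ 1.39056461e-03, -4.12259817e+01, -2.59752899e+01, -1.24017251e-05,
        4.06639912e-03, -1.89669157e-05]), 'eef_pos': array([136.29954945, 506.72856165, 241.72114728]), 'ee_rot': array([-2.23498127e-04,  1.31031020e-01,  9.91378044e-01, -6.28672365e-04]), 'force': array([-0.08163858,  0.49855533,  0.47031013]), 'wrist_torque': array([-0.01620922,  0.00624016,  0.03559595]), 'grip_force': 0.0, 'grip_width': 0.9950268031656271}
scene 482.72598249023395 321.11536924439656 252.38431468104616 [[-0.539, 0.655, -0.53, 1037.996], [0.842, 0.422, -0.335, 287.43], [0.004, -0.627, -0.779, 757.701], [0.0, 0.0, 0.0, 1.0]]
top 556.9194686768684 317.41619279836056 244.60008153019248 [[0.007, -0.999, 0.05, 525.865], [-1.0, -0.006, 0.007, 5.081], [-0.007, -0.05, -0.999, 1081.254], [0.0, 0.0, 0.0, 1.0]]
```

View pics/top0.png

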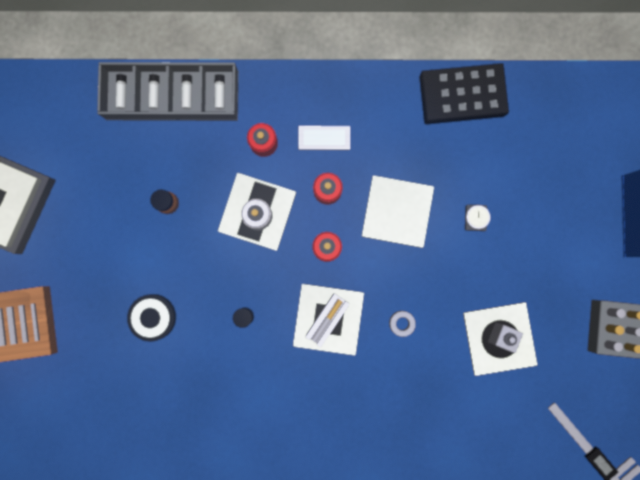

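View pics/scene0.png

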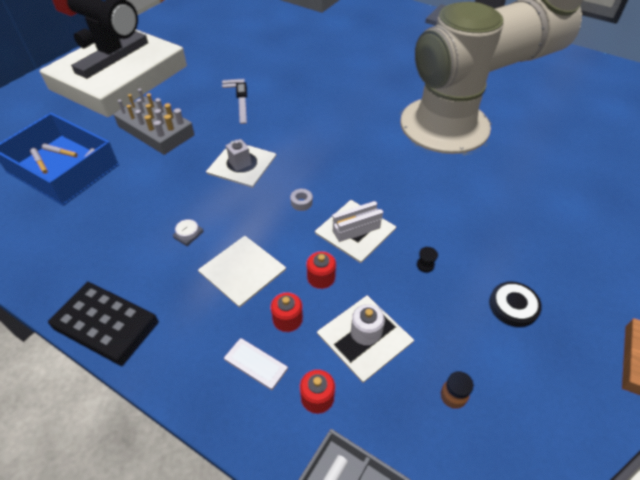

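The top view shows the drum on the long plate (257,212), vee on the square plate (330,320), cube on the round plate (500,340), and the blank plate at (398,211). The red look-alikes are at (328,188), (327,247) and (262,138). I'll enlarge the fixtures and fit the plates.

```bash
cat > h.py <<'E'
import numpy as np, cv2
from rig import sense, eyes
def ray(cal,uv,z):
    M=np.array(cal["cam_to_world"]);uv=np.atleast_2d(np.array(uv,float))
    d=np.c_[(uv[:,0]-cal["cx"])/cal["fx"],(uv[:,1]-cal["cy"])/cal["fy"],np.ones(len(uv))]@M[:3,:3].T
    o=M[:3,3];return (o+d*((z-o[2])/d[:,2])[:,None])[:,:2]
E
python3 - <<'E'
from h import *
c=eyes.calibration("top");im=eyes.capture("top")
h=cv2.cvtColor(im,cv2.COLOR_RGB2HSV)
m=((h[...,1]<50)&(h[...,2]>190)).astype(np.uint8)
for n,(u,v) in dict(long=(257,212),blank=(398,211),square=(330,320),round=(500,340)).items():
    s=np.zeros_like(m);s[v-46:v+46,u-46:u+46]=m[v-46:v+46,u-46:u+46]
    k,l,st,_=cv2.connectedComponentsWithStats(s)
    pts=np.argwhere((l>0)&(st[l,4]>60))[:,::-1]
    w=ray(c,pts,8).astype(np.float32)
    r=cv2.minAreaRect(w);print(n,np.round(r[0],1),np.round(r[1],1),round(r[2],1))
z=[cv2.resize(im[v-42:v+42,u-42:u+42],(400,400),interpolation=cv2.INTER_NEAREST) for u,v in((257,212),(330,320))]
cv2.imwrite("pics/c1.png",np.hstack(z)[...,::-1])
s=eyes.capture("scene")
z=[cv2.resize(im[298:382,458:542],(400,400),interpolation=cv2.INTER_NEAREST),cv2.resize(s[123:191,206:274],(400,400),interpolation=cv2.INTER_NEAREST)]
cv2.imwrite("pics/c2.png",np.hstack(z)[...,::-1])
E
```

```text
long [644.3 130.9] [120.4 121.2] 72.4
blank [ 646. -142.] [121.  120.9] 79.8
square [437.   -8.7] [121.1 120.8] 82.3
round [ 402.  -337.8] [120.7 119.8] 9.8
```

View pics/c1.png

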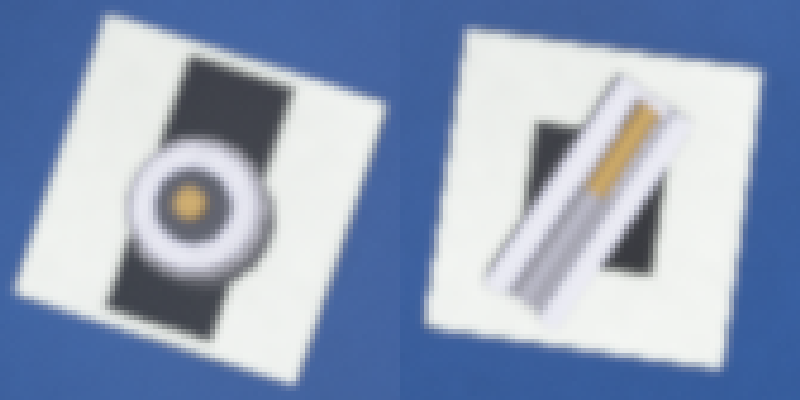

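View pics/c2.png

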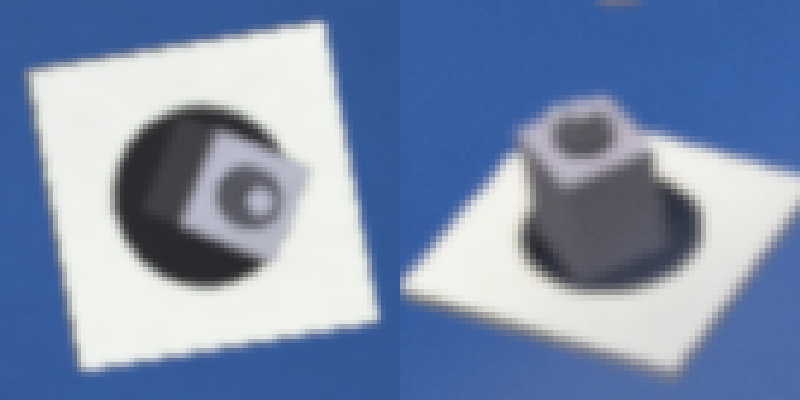

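The crops show the drum top face centred at about (198,204), the vee top corners at (222,72), (290,118), (150,325), (87,280) in its own crop, and the cube top corners at (218,130), (310,168), (272,262), (182,225). Next, convert these to world coordinates and work out the grasps.

```bash
python3 - <<'E'
from h import *
c=eyes.calibration("top");k=400/84
f=lambda p,o:ray(c,(np.array(p)+.5)/k-.5+np.array(o),58)
print("drum",f([[198,204]],(215,170)))
for n,o,p in(("vee",(288,278),[(222,72),(290,118),(150,325),(87,280)]),("cube",(458,298),[(218,130),(310,168),(272,262),(182,225)])):
    w=f(p,o);e=np.diff(np.r_[w,w[:1]],axis=0);print(n,w.mean(0),np.linalg.norm(e,axis=1),np.degrees(np.arctan2(e[:,1],e[:,0])))
# plate_long long axis direction from silhouette ends
w=ray(c,(np.array([(240,75),(160,325)])+.5)/k-.5+np.array((215,170)),8);print(w, np.degrees(np.arctan2(*(w[0]-w[1])[::-1])))
E
```

```text
drum [[636.23884088 125.69704886]]
vee [440.9419364   -6.06920392] [31.48076008 95.53740234 29.57562736 94.88926039] [-123.64249088  146.1041438    55.0809271   -32.74276441]
cube [ 407.99181915 -337.85107349] [37.72103746 38.72900336 36.81466291 38.82848398] [-112.10061714  157.37873043   68.05053236  -21.2822544 ]
[[694.53921669 115.09517553]
 [592.23592909 146.42611993]] -17.027495389167054
```

```bash
cat > to.py <<'E'
import sys,numpy as np
from rig import sense
from scipy.spatial.transform import Rotation as R
# usage: to.py x y z [yaw of tool y, deg]: shift in present tool axes (mm), then turn (rad)
a=list(map(float,sys.argv[1:]));s=sense();r=R.from_quat(np.roll(s["ee_rot"],-1));M=r.as_matrix()
yaw=np.degrees(np.arctan2(M[1,1],M[0,1]))
print("t %.1f pos %s yaw %.1f j6 %.2f w %.3f gf %.1f f %s"%(s["time_s"],np.round(s["eef_pos"],1),yaw,s["joints"][5],s["grip_width"],s["grip_force"],np.round(s["force"],1)))
if len(a)>=3:print("shift",np.round(M.T@(np.array(a[:3])-s["eef_pos"]),1))
if len(a)>3:
    t=(a[3]-yaw+90)%180-90;t=np.radians(yaw+t)
    T=np.c_[[np.sin(t),-np.cos(t),0],[np.cos(t),np.sin(t),0],[0,0,-1]]
    T[:,0]=np.cross(T[:,1],T[:,2]);q=R.from_matrix(M.T@T).as_rotvec();q2=R.from_matrix(T.T@M)
    print("turn",np.round(q,3),"shift after turn",np.round(T.T@(np.array(a[:3])-s["eef_pos"]),1))
E
python3 to.py 636.2 125.7 140; python3 -m jog --help | head -5
```

```text
t 0.2 pos [136.3 506.9 242. ] yaw 74.9 j6 -0.22 w 1.005 gf 0.0 f [-0.3 -0.8 -0.9]
shift [-581.7 -238.1  102. ]invalid input: not JSON, or not a number
```

```bash
python3 -m jog '[[-0.039,-0.016,0.005,0,0,0,0.085],[-0.039,-0.016,0.005,0,0,0,0.085],[-0.039,-0.016,0.005,0,0,0,0.085],[-0.039,-0.016,0.005,0,0,0,0.085],[-0.039,-0.016,0.005,0,0,0,0.085]]' 40
python3 -m jog '[[-0.039,-0.016,0.005,0,0,0,0.085],[-0.039,-0.016,0.005,0,0,0,0.085],[-0.039,-0.016,0.005,0,0,0,0.085],[-0.039,-0.016,0.005,0,0,0,0.085],[-0.039,-0.016,0.005,0,0,0,0.085]]'
python3 -m jog '[[-0.039,-0.016,0.005,0,0,0,0.085],[-0.039,-0.016,0.005,0,0,0,0.085],[-0.039,-0.016,0.005,0,0,0,0.085],[-0.039,-0.016,0.005,0,0,0,0.085],[0,0,0,0,0,0,0.085]]'
python3 -m jog '[[0,0,0,0,0,0,0.085],[0,0,0,0,0,0,0.085]]'
python3 to.py 636.2 125.7 34
```

```text
time_s: 0.7
eef_pos: [305.0, 377.8, 217.1]
ee_rot: [-0.0, 0.131, 0.991, -0.0]
force: [0.8, 0.1, 0.4]
grip_width: 0.995
grip_force: 0.0
time_s: 1.2
eef_pos: [472.6, 249.8, 192.0]
ee_rot: [-0.0, 0.131, 0.991, -0.0]
force: [0.6, 0.5, -0.1]
grip_width: 0.994
grip_force: 0.0
time_s: 1.7
eef_pos: [607.9, 145.2, 170.5]
ee_rot: [-0.0, 0.133, 0.991, -0.0]
force: [-0.7, -0.5, -0.1]
grip_width: 0.996
grip_force: 0.0
time_s: 1.9
eef_pos: [604.8, 149.6, 172.4]
ee_rot: [-0.0, 0.131, 0.991, 0.0]
force: [1.1, 0.3, -0.2]
grip_width: 0.999
grip_force: 0.0
t 1.9 pos [604.8 149.6 172.4] yaw 75.0 j6 -1.25 w 0.999 gf 0.0 f [ 1.1  0.3 -0.2]
shift [-36.5 -14.9 138.4]
```

```bash
python3 -m jog '[[-0.018,-0.0075,0.022,0,0,0,0.085],[-0.0185,-0.0075,0.022,0,0,0,0.085],[0,0,0.03,0,0,0,0.085],[0,0,0,0,0,0,0.085],[0,0,0,0,0,0,0.085]]'
python3 to.py 636.2 125.7 28
python3 - <<'E'
from h import *
im=eyes.capture("scene");cv2.imwrite("pics/s1.png",cv2.resize(im[200:440,180:500],(800,600))[...,::-1])
E
```

```text
time_s: 2.4
eef_pos: [636.5, 125.8, 99.3]
ee_rot: [0.0, 0.13, 0.991, 0.0]
force: [-0.3, -0.2, 0.3]
grip_width: 0.999
grip_force: 0.0
t 2.4 pos [636.5 125.8  99.3] yaw 75.0 j6 -1.29 w 0.999 gf 0.0 f [-0.3 -0.2  0.3]
shift [ 0.2 -0.2 71.3]
```

View pics/s1.png

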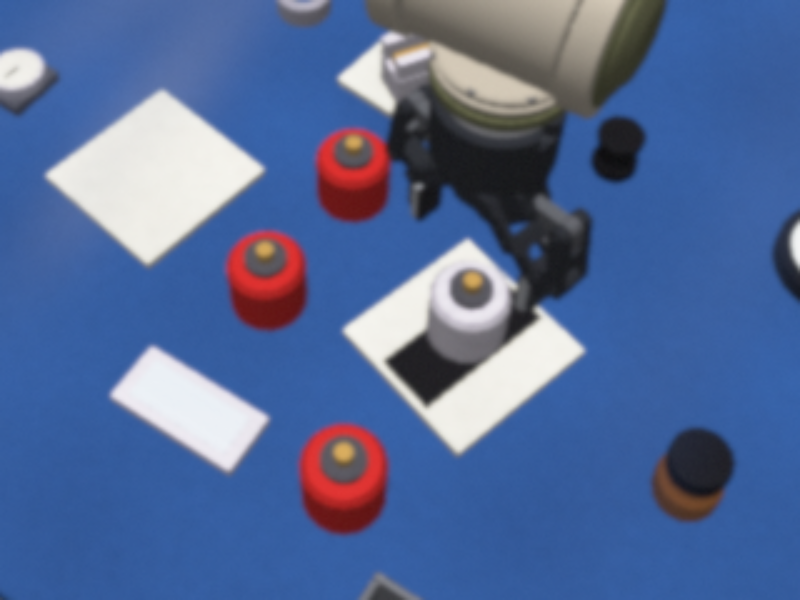

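The open fingers straddle the silver drum: tips at (430,200) and (530,295), drum at (470,310) in the crop. Both red drums are well clear. Descend, grip and lift.

```bash
python3 -m jog '[[0,0,0.025,0,0,0,0.085],[0,0,0.025,0,0,0,0.085],[0,0,0.021,0,0,0,0.085],[0,0,0,0,0,0,0.085],[0,0,0,0,0,0,0.085]]' 40
python3 -m jog '[[0,0,0,0,0,0,0.05],[0,0,0,0,0,0,0.05],[0,0,0,0,0,0,0.05],[0,0,0,0,0,0,0.05],[0,0,0,0,0,0,0.05]]' 40
python3 -m jog '[[0,0,0,0,0,0,0.05],[0,0,0,0,0,0,0.05],[0,0,0,0,0,0,0.05],[0,0,0,0,0,0,0.05],[0,0,0,0,0,0,0.05]]' 40
python3 to.py 646 -142 100
```

```text
time_s: 2.95
eef_pos: [637.6, 125.2, 29.4]
ee_rot: [0.001, 0.131, 0.991, 0.0]
force: [-0.3, -0.1, 0.0]
grip_width: 0.996
grip_force: 0.0
time_s: 3.45
eef_pos: [637.6, 125.0, 29.3]
ee_rot: [0.001, 0.131, 0.991, 0.0]
force: [-1.8, 0.0, 7.4]
grip_width: 0.642
grip_force: 41.9
time_s: 3.95
eef_pos: [637.6, 125.0, 29.3]
ee_rot: [0.001, 0.131, 0.991, 0.0]
force: [-0.8, 0.7, 7.3]
grip_width: 0.647
grip_force: 41.9
t 4.0 pos [637.6 125.   29.3] yaw 74.9 j6 -1.29 w 0.647 gf 41.9 f [-0.8  0.7  7.3]
shift [ -77.6 -255.6  -70.7]
```

```bash
python3 -m jog '[[0,0,-0.01,0,0,0,0.05],[0,0,-0.025,0,0,0,0.05],[0,0,-0.03,0,0,0,0.05],[0,0,-0.025,0,0,0,0.05],[0,0,-0.01,0,0,0,0.05]]' 
python3 -m jog '[[-0.004,-0.013,0,0,0,0,0.05],[-0.008,-0.026,0,0,0,0,0.05],[-0.01,-0.034,0,0,0,0,0.05],[-0.011,-0.035,0,0,0,0,0.05],[-0.011,-0.035,0,0,0,0,0.05]]'
python3 -m jog '[[-0.01,-0.034,0,0,0,0,0.05],[-0.01,-0.034,0,0,0,0,0.05],[-0.008,-0.027,0,0,0,0,0.05],[-0.005,-0.016,0,0,0,0,0.05],[0,0,0,0,0,0,0.05]]'
python3 -m jog '[[0,0,0,0,0,0,0.05],[0,0,0,0,0,0,0.05]]'
python3 to.py 646 -142 31
```

```text
time_s: 4.45
eef_pos: [637.6, 124.9, 130.4]
ee_rot: [0.002, 0.131, 0.991, 0.0]
force: [0.1, -0.0, -4.6]
grip_width: 0.646
grip_force: 43.9
time_s: 4.95
eef_pos: [641.2, -26.8, 125.4]
ee_rot: [-0.002, 0.131, 0.991, 0.0]
force: [0.3, -0.7, -4.2]
grip_width: 0.644
grip_force: 43.8
time_s: 5.45
eef_pos: [644.5, -142.8, 125.9]
ee_rot: [-0.001, 0.132, 0.991, 0.0]
force: [-0.3, 0.0, -3.9]
grip_width: 0.639
grip_force: 43.8
time_s: 5.65
eef_pos: [645.1, -139.2, 126.9]
ee_rot: [-0.0, 0.13, 0.991, 0.0]
force: [0.3, 0.7, -4.9]
grip_width: 0.642
grip_force: 43.8
t 5.7 pos [ 645.1 -139.2  126.9] yaw 75.0 j6 -1.70 w 0.642 gf 43.8 f [ 0.3  0.7 -4.9]
shift [-1.7 -2.5 95.9]
```

```bash
python3 -m jog '[[-0.0017,-0.0025,0.02,0,0,0,0.05],[0,0,0.03,0,0,0,0.05],[0,0,0.025,0,0,0,0.05],[0,0,0.015,0,0,0,0.05],[0,0,0,0,0,0,0.05]]'
python3 -m jog '[[0,0,0.005,0,0,0,0.05],[0,0,0,0,0,0,0.05],[0,0,0,0,0,0,0.05]]'
python3 to.py 646 -142 29.5
```

```text
time_s: 6.15
eef_pos: [645.3, -142.1, 35.3]
ee_rot: [-0.002, 0.131, 0.991, 0.001]
force: [0.0, -0.3, -4.1]
grip_width: 0.643
grip_force: 43.7
time_s: 6.45
eef_pos: [646.7, -143.4, 33.4]
ee_rot: [0.001, 0.131, 0.991, -0.0]
force: [0.3, -0.2, -3.2]
grip_width: 0.641
grip_force: 43.8
t 6.5 pos [ 646.7 -143.4   33.4] yaw 74.9 j6 -1.70 w 0.641 gf 43.8 f [ 0.3 -0.2 -3.2]
shift [1.  1.2 3.9]
```

```bash
python3 -m jog '[[0,0,0.0025,0,0,0,0.05],[0,0,0.001,0,0,0,0.05],[0,0,0,0,0,0,0.05],[0,0,0,0,0,0,0.05]]'
python3 -m jog '[[0,0,0.0008,0,0,0,0.05],[0,0,0,0,0,0,0.05]]'
python3 to.py 646 -142 29.5
```

```text
time_s: 6.85
eef_pos: [646.3, -143.4, 29.3]
ee_rot: [0.0, 0.131, 0.991, -0.0]
force: [-2.5, 0.4, 1.4]
grip_width: 0.644
grip_force: 44.2
time_s: 7.05
eef_pos: [646.3, -143.4, 29.3]
ee_rot: [0.0, 0.131, 0.991, -0.0]
force: [-5.2, 1.6, 7.8]
grip_width: 0.644
grip_force: 44.9
t 7.0 pos [ 646.3 -143.4   29.3] yaw 74.9 j6 -1.70 w 0.644 gf 44.9 f [-5.2  1.6  7.8]
shift [ 0.7  1.2 -0.2]
```

```bash
python3 -m jog '[[0,0,0,0,0,0,0.085],[0,0,0,0,0,0,0.085],[0,0,0,0,0,0,0.085],[0,0,0,0,0,0,0.085],[0,0,0,0,0,0,0.085]]'
python3 -m jog '[[0,0,-0.02,0,0,0,0.085],[0,0,-0.03,0,0,0,0.085],[0,0,-0.03,0,0,0,0.085],[0,0,-0.02,0,0,0,0.085],[0,0,0,0,0,0,0.085]]'
python3 to.py 441 -6 129 56.6
```

```text
time_s: 7.55
eef_pos: [646.2, -143.3, 27.9]
ee_rot: [0.0, 0.131, 0.991, 0.0]
force: [0.0, -0.2, 0.9]
grip_width: 0.995
grip_force: 0.0
time_s: 8.05
eef_pos: [647.4, -143.7, 131.2]
ee_rot: [0.003, 0.131, 0.991, -0.001]
force: [0.0, 0.1, 0.0]
grip_width: 0.996
grip_force: 0.0
t 8.1 pos [ 647.4 -143.7  131.2] yaw 74.9 j6 -1.70 w 0.996 gf 0.0 f [0.  0.1 0. ]
shift [235.1  79.4   0.8]
turn [0.    0.006 0.32 ] shift after turn [248.1   1.4   2.2]
```

```bash
python3 -m jog '[[0.0294,0.0099,0,0,0,0,0.085],[0.0294,0.0099,0,0,0,0,0.085],[0.0294,0.0099,0,0,0,0,0.085],[0.0294,0.0099,0,0,0,0,0.085],[0.0294,0.0099,0,0,0,0,0.085]]'
python3 -m jog '[[0.0294,0.0099,0,0,0,0,0.085],[0.0294,0.0099,0,0,0,0,0.085],[0.0294,0.0099,0,0,0,0,0.085],[0,0,0,0,0,0.107,0.085],[0,0,0,0,0,0.107,0.085]]'
python3 -m jog '[[0,0,0,0,0,0.106,0.085],[0,0,0,0,0,0,0.085],[0,0,0,0,0,0,0.085]]'
python3 to.py 441 -6 29 56.6
python3 - <<'E'
from h import *
im=eyes.capture("scene");cv2.imwrite("pics/s2.png",cv2.resize(im[110:350,180:500],(800,600))[...,::-1])
E
```

```text
time_s: 8.55
eef_pos: [515.5, -56.5, 126.8]
ee_rot: [-0.001, 0.131, 0.991, 0.0]
force: [0.5, 1.3, 0.4]
grip_width: 0.997
grip_force: 0.0
time_s: 9.05
eef_pos: [438.7, -5.1, 127.3]
ee_rot: [-0.001, 0.238, 0.971, 0.0]
force: [-0.0, 0.5, 0.4]
grip_width: 0.997
grip_force: 0.0
time_s: 9.35
eef_pos: [439.4, -5.6, 127.4]
ee_rot: [-0.0, 0.286, 0.958, -0.0]
force: [0.6, 0.3, -0.1]
grip_width: 0.997
grip_force: 0.0
t 9.3 pos [439.4  -5.6 127.4] yaw 56.8 j6 -1.27 w 0.997 gf 0.0 f [ 0.6  0.3 -0.1]
shift [-1.7  0.6 98.4]
turn [-0.    -0.001  0.003] shift after turn [-1.6  0.6 98.4]
```

View pics/s2.png

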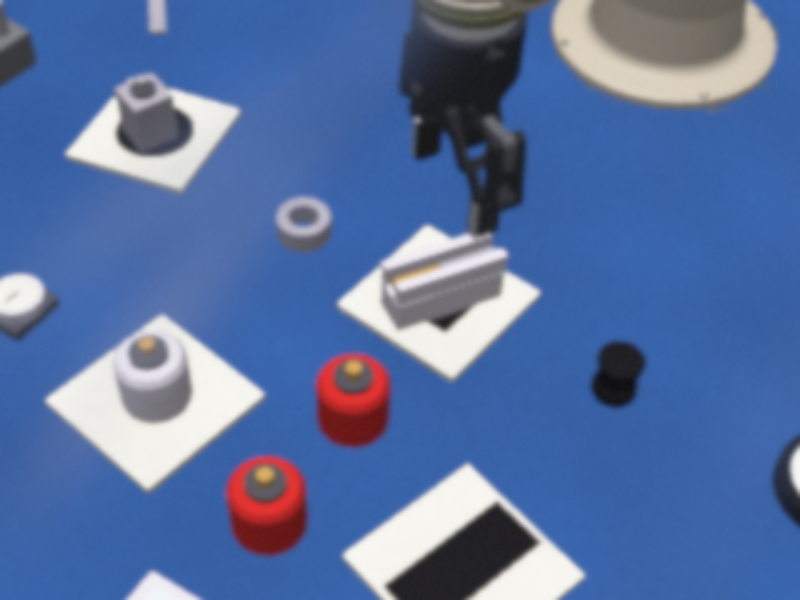

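The drum stands on the blank plate at (152,375) in the crop, and the gripper is lined up above the vee at (445,280). Descend and grip it.

```bash
python3 -m jog '[[-0.0016,0.0006,0.03,0,0,0,0.085],[0,0,0.03,0,0,0,0.085],[0,0,0.025,0,0,0,0.085],[0,0,0.0125,0,0,0,0.085],[0,0,0,0,0,0,0.085]]' 40
python3 to.py 441 -6 29 56.6
python3 -m jog '[[0,0,0,0,0,0,0.025],[0,0,0,0,0,0,0.025],[0,0,0,0,0,0,0.025],[0,0,0,0,0,0,0.025],[0,0,0,0,0,0,0.025]]' 40
python3 -m jog '[[0,0,0,0,0,0,0.025],[0,0,0,0,0,0,0.025],[0,0,0,0,0,0,0.025],[0,0,0,0,0,0,0.025],[0,0,0,0,0,0,0.025]]' 40
python3 to.py 
python3 -m jog '[[0,0,-0.01,0,0,0,0.025],[0,0,-0.025,0,0,0,0.025],[0,0,-0.03,0,0,0,0.025],[0,0,-0.025,0,0,0,0.025],[0,0,-0.01,0,0,0,0.025]]' 
python3 to.py 647.5 133 129 72.4
```

```text
time_s: 9.9
eef_pos: [440.3, -5.8, 29.0]
ee_rot: [-0.002, 0.287, 0.958, -0.0]
force: [0.4, 0.1, 0.7]
grip_width: 0.995
grip_force: 0.0
t 9.9 pos [440.3  -5.8  29. ] yaw 56.7 j6 -1.27 w 0.995 gf 0.0 f [0.4 0.1 0.7]
shift [-0.7  0.2 -0. ]
turn [-0.001 -0.003  0.002] shift after turn [-0.7  0.2 -0. ]
time_s: 10.4
eef_pos: [441.7, -6.2, 31.2]
ee_rot: [0.001, 0.287, 0.958, -0.0]
force: [-0.3, 0.8, 5.7]
grip_width: 0.395
grip_force: 40.8
time_s: 10.9
eef_pos: [441.7, -6.2, 31.2]
ee_rot: [0.001, 0.287, 0.958, -0.0]
force: [-1.3, -0.6, 5.3]
grip_width: 0.394
grip_force: 40.8
t 10.9 pos [441.7  -6.2  31.2] yaw 56.6 j6 -1.27 w 0.394 gf 40.8 f [-1.3 -0.6  5.3]
time_s: 11.4
eef_pos: [441.9, -6.2, 132.8]
ee_rot: [0.002, 0.287, 0.958, 0.0]
force: [-0.9, -0.0, -4.4]
grip_width: 0.39
grip_force: 40.8
t 11.4 pos [441.9  -6.2 132.8] yaw 56.6 j6 -1.27 w 0.390 gf 40.8 f [-0.9 -0.  -4.4]
shift [-95.1 229.4   4.4]
turn [ 0.001  0.003 -0.275] shift after turn [-153.9  194.8    3.8]
```

```bash
python3 -m jog '[[-0.006,0.014,0,0,0,0,0.025],[-0.0117,0.0282,0,0,0,0,0.025],[-0.0117,0.0282,0,0,0,0,0.025],[-0.0117,0.0282,0,0,0,0,0.025],[-0.0117,0.0282,0,0,0,0,0.025]]' 
python3 -m jog '[[-0.0117,0.0282,0,0,0,0,0.025],[-0.0117,0.0282,0,0,0,0,0.025],[-0.0117,0.0282,0,0,0,0,0.025],[-0.006,0.014,0,0,0,0,0.025],[0,0,0,0,0,-0.07,0.025]]' 
python3 -m jog '[[0,0,0,0,0,-0.07,0.025],[0,0,0,0,0,-0.07,0.025],[0,0,0,0,0,-0.065,0.025],[0,0,0,0,0,0,0.025],[0,0,0,0,0,0,0.025]]' 
python3 to.py 644.3 130.9 40 72.4
```

```text
time_s: 11.9
eef_pos: [555.5, 71.6, 129.6]
ee_rot: [-0.001, 0.287, 0.958, -0.0]
force: [-0.3, 0.0, -3.8]
grip_width: 0.394
grip_force: 40.8
time_s: 12.4
eef_pos: [644.2, 131.6, 128.8]
ee_rot: [-0.001, 0.253, 0.968, -0.0]
force: [0.1, -0.5, -4.1]
grip_width: 0.391
grip_force: 41.0
time_s: 12.9
eef_pos: [643.4, 130.4, 129.8]
ee_rot: [-0.001, 0.154, 0.988, -0.0]
force: [0.7, -0.5, -2.2]
grip_width: 0.392
grip_force: 40.9
t 12.9 pos [643.4 130.4 129.8] yaw 72.3 j6 -1.24 w 0.392 gf 40.9 f [ 0.7 -0.5 -2.2]
shift [-0.8  0.8 89.8]
turn [-0.    -0.001 -0.002] shift after turn [-0.7  0.7 89.8]
```

```bash
python3 -m jog '[[-0.0007,0.0007,0.02,0,0,0,0.025],[0,0,0.03,0,0,0,0.025],[0,0,0.025,0,0,0,0.025],[0,0,0.015,0,0,0,0.025],[0,0,0,0,0,0,0.025]]' 
python3 -m jog '[[0,0,0.003,0,0,0,0.025],[0,0,0.002,0,0,0,0.025],[0,0,0,0,0,0,0.025],[0,0,0,0,0,0,0.025]]' 
python3 to.py 644.3 130.9 31.2 72.4
```

```text
time_s: 13.4
eef_pos: [643.5, 130.8, 38.3]
ee_rot: [-0.002, 0.154, 0.988, -0.0]
force: [-0.4, -0.3, -3.4]
grip_width: 0.392
grip_force: 40.8
time_s: 13.8
eef_pos: [644.9, 130.9, 36.2]
ee_rot: [0.001, 0.153, 0.988, 0.0]
force: [0.2, 0.7, -3.8]
grip_width: 0.395
grip_force: 40.8
t 13.8 pos [644.9 130.9  36.2] yaw 72.4 j6 -1.24 w 0.395 gf 40.8 f [ 0.2  0.7 -3.8]
shift [ 0.6 -0.2  5. ]
turn [ 0.     0.001 -0.001] shift after turn [ 0.6 -0.2  5. ]
```

```bash
python3 -m jog '[[0,0,0.003,0,0,0,0.025],[0,0,0.001,0,0,0,0.025],[0,0,0,0,0,0,0.025],[0,0,0,0,0,0,0.025]]' 
python3 -m jog '[[0,0,0.001,0,0,0,0.025],[0,0,0,0,0,0,0.025],[0,0,0,0,0,0,0.025]]' 
python3 to.py 644.3 130.9 31.2 72.4
```

```text
time_s: 14.2
eef_pos: [644.6, 130.9, 31.5]
ee_rot: [-0.0, 0.153, 0.988, -0.0]
force: [-0.9, 0.2, -3.3]
grip_width: 0.391
grip_force: 41.1
time_s: 14.5
eef_pos: [644.7, 130.9, 31.3]
ee_rot: [0.0, 0.153, 0.988, 0.0]
force: [-4.9, -0.9, 5.1]
grip_width: 0.389
grip_force: 41.8
t 14.5 pos [644.7 130.9  31.3] yaw 72.4 j6 -1.24 w 0.389 gf 41.8 f [-4.9 -0.9  5.1]
shift [ 0.4 -0.1  0.1]
turn [ 0.     0.    -0.001] shift after turn [ 0.4 -0.1  0.1]
```

```bash
python3 -m jog '[[0,0,0,0,0,0,0.085],[0,0,0,0,0,0,0.085],[0,0,0,0,0,0,0.085],[0,0,0,0,0,0,0.085],[0,0,0,0,0,0,0.085]]'
python3 -m jog '[[0,0,-0.02,0,0,0,0.085],[0,0,-0.03,0,0,0,0.085],[0,0,-0.03,0,0,0,0.085],[0,0,-0.02,0,0,0,0.085],[0,0,0,0,0,0,0.085]]'
python3 to.py 408 -337.9 129 68
```

```text
time_s: 15.0
eef_pos: [644.7, 130.9, 30.4]
ee_rot: [0.0, 0.153, 0.988, 0.0]
force: [-0.2, -0.2, 0.6]
grip_width: 0.995
grip_force: 0.0
time_s: 15.5
eef_pos: [645.9, 131.0, 133.7]
ee_rot: [0.003, 0.153, 0.988, 0.0]
force: [0.6, 1.0, 0.0]
grip_width: 0.994
grip_force: 0.0
t 15.5 pos [645.9 131.  133.7] yaw 72.4 j6 -1.24 w 0.994 gf 0.0 f [0.6 1.  0. ]
shift [  84.8 -518.9    3.3]
turn [0.002 0.005 0.076] shift after turn [  45.  -523.9    4.7]
```

```bash
python3 -m jog '[[0.0057,-0.0346,0,0,0,0,0.085],[0.0057,-0.0346,0,0,0,0,0.085],[0.0057,-0.0346,0,0,0,0,0.085],[0.0057,-0.0346,0,0,0,0,0.085],[0.0057,-0.0346,0,0,0,0,0.085]]'
python3 -m jog '[[0.0057,-0.0346,0,0,0,0,0.085],[0.0057,-0.0346,0,0,0,0,0.085],[0.0057,-0.0346,0,0,0,0,0.085],[0.0057,-0.0346,0,0,0,0,0.085],[0.0057,-0.0346,0,0,0,0,0.085]]'
python3 -m jog '[[0.0057,-0.0346,0,0,0,0,0.085],[0.0057,-0.0346,0,0,0,0,0.085],[0.0057,-0.0346,0,0,0,0,0.085],[0.0057,-0.0346,0,0,0,0,0.085],[0.0057,-0.0346,0,0,0,0,0.085]]'
python3 -m jog '[[0,0,0,0,0,0.076,0.085],[0,0,0,0,0,0,0.085],[0,0,0,0,0,0,0.085]]'
python3 to.py 408 -337.9 29 68
python3 - <<'E'
from h import *
im=eyes.capture("top");cv2.imwrite("pics/t3.png",cv2.resize(im[150:390,200:520],(800,600),interpolation=cv2.INTER_CUBIC)[...,::-1])
E
```

```text
time_s: 16.0
eef_pos: [563.8, -26.4, 129.3]
ee_rot: [-0.001, 0.153, 0.988, 0.0]
force: [0.0, -0.2, 0.5]
grip_width: 0.995
grip_force: 0.0
time_s: 16.5
eef_pos: [484.3, -182.5, 129.5]
ee_rot: [-0.001, 0.153, 0.988, 0.0]
force: [-0.2, 0.4, -0.6]
grip_width: 0.997
grip_force: 0.0
time_s: 17.0
eef_pos: [404.8, -338.7, 129.5]
ee_rot: [-0.001, 0.153, 0.988, 0.001]
force: [0.7, 0.5, 0.6]
grip_width: 0.996
grip_force: 0.0
time_s: 17.3
eef_pos: [405.9, -337.2, 129.8]
ee_rot: [-0.0, 0.19, 0.982, 0.0]
force: [-0.3, -0.6, -0.1]
grip_width: 1.001
grip_force: 0.0
t 17.3 pos [ 405.9 -337.2  129.8] yaw 68.1 j6 -2.10 w 1.001 gf 0.0 f [-0.3 -0.6 -0.1]
shift [-2.300e+00  1.000e-01  1.008e+02]
turn [ 0.001 -0.001  0.002] shift after turn [ -2.2   0.2 100.8]
```

View pics/t3.png

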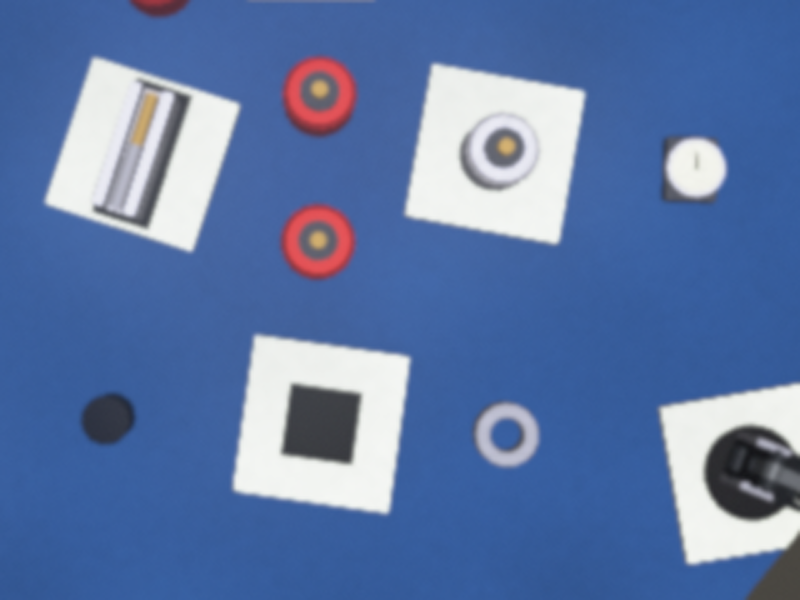

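The vee lies along its silhouette at (140,150), the drum is on the blank plate, and the square plate is empty at (322,424). Now grasp the cube.

```bash
python3 -m jog '[[-0.0022,0.0002,0.03,0,0,0,0.085],[0,0,0.03,0,0,0,0.085],[0,0,0.025,0,0,0,0.085],[0,0,0.0145,0,0,0,0.085],[0,0,0,0,0,0,0.085]]' 40
python3 to.py 408 -337.9 29 68
python3 -m jog '[[0,0,0,0,0,0,0.03],[0,0,0,0,0,0,0.03],[0,0,0,0,0,0,0.03],[0,0,0,0,0,0,0.03],[0,0,0,0,0,0,0.03]]' 45
python3 -m jog '[[0,0,0,0,0,0,0.03],[0,0,0,0,0,0,0.03],[0,0,0,0,0,0,0.03],[0,0,0,0,0,0,0.03],[0,0,0,0,0,0,0.03]]'
python3 to.py 
python3 -m jog '[[0,0,-0.01,0,0,0,0.03],[0,0,-0.025,0,0,0,0.03],[0,0,-0.03,0,0,0,0.03],[0,0,-0.025,0,0,0,0.03],[0,0,-0.01,0,0,0,0.03]]' 
python3 to.py 437 -8.7 129
python3 - <<'E'
from h import *
c=eyes.calibration("top");im=eyes.capture("top")
f=lambda p:np.round(ray(c,(np.array(p)+.5)/2.5-.5+np.array((200,150)),58),1)
# vee: bright/alu top face via mask of non-white non-dark is ambiguous: save a big crop
cv2.imwrite("pics/v4.png",cv2.resize(im[165:255,212:302],(600,600),interpolation=cv2.INTER_CUBIC)[...,::-1])
E
```

```text
time_s: 17.85
eef_pos: [407.6, -336.9, 29.1]
ee_rot: [-0.002, 0.19, 0.982, 0.001]
force: [-0.3, 0.4, 0.8]
grip_width: 0.996
grip_force: 0.0
t 17.9 pos [ 407.6 -336.9   29.1] yaw 68.1 j6 -2.10 w 0.996 gf 0.0 f [-0.3  0.4  0.8]
shift [-0.7 -0.8  0.1]
turn [ 0.002 -0.003  0.002] shift after turn [-0.7 -0.8  0.1]
time_s: 18.35
eef_pos: [408.5, -338.8, 32.0]
ee_rot: [0.001, 0.191, 0.982, -0.001]
force: [0.3, 1.0, 6.3]
grip_width: 0.465
grip_force: 46.2
time_s: 18.85
eef_pos: [408.4, -338.8, 32.0]
ee_rot: [0.001, 0.191, 0.982, -0.001]
force: [-0.0, 1.0, 5.5]
grip_width: 0.466
grip_force: 46.2
t 18.9 pos [ 408.4 -338.8   32. ] yaw 68.0 j6 -2.10 w 0.466 gf 46.2 f [-0.   1.   5.5]
time_s: 19.35
eef_pos: [408.4, -338.9, 133.5]
ee_rot: [0.001, 0.191, 0.982, -0.001]
force: [0.6, -0.8, -3.7]
grip_width: 0.462
grip_force: 46.5
t 19.4 pos [ 408.4 -338.9  133.5] yaw 68.0 j6 -2.10 w 0.462 gf 46.5 f [ 0.6 -0.8 -3.7]
shift [ 97.1 316.9   3.7]
```

View pics/v4.png

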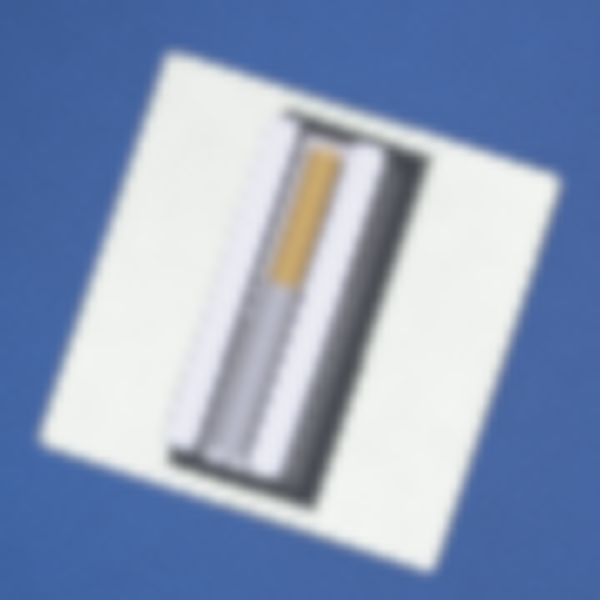

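The crop shows the vee top corners at about (278,115), (388,147), (278,478), (168,447). I'll check its centring while moving the cube over.

```bash
python3 -m jog '[[0.004,0.013,0,0,0,0,0.03],[0.008,0.026,0,0,0,0,0.03],[0.0097,0.032,0,0,0,0,0.03],[0.0097,0.032,0,0,0,0,0.03],[0.0097,0.032,0,0,0,0,0.03]]' 
python3 -m jog '[[0.0097,0.032,0,0,0,0,0.03],[0.0097,0.032,0,0,0,0,0.03],[0.0097,0.032,0,0,0,0,0.03],[0.0097,0.032,0,0,0,0,0.03],[0.0085,0.028,0,0,0,0,0.03]]' 
python3 -m jog '[[0.0065,0.021,0,0,0,0,0.03],[0.0025,0.008,0,0,0,0,0.03],[0,0,0,0,0,0,0.03],[0,0,0,0,0,0,0.03]]' 
python3 to.py 437 -8.7 40
python3 - <<'E'
from h import *
c=eyes.calibration("top")
w=ray(c,(np.array([(278,115),(388,147),(278,478),(168,447)])+.5)/(600/90)-.5+np.array((212,165)),58)
e=np.diff(np.r_[w,w[:1]],axis=0);print(w.mean(0),np.linalg.norm(e,axis=1),np.degrees(np.arctan2(e[:,1],e[:,0])))
E
```

```text
time_s: 19.9
eef_pos: [419.5, -195.3, 129.4]
ee_rot: [-0.001, 0.191, 0.982, 0.001]
force: [-0.0, 0.8, -4.6]
grip_width: 0.467
grip_force: 46.5
time_s: 20.4
eef_pos: [433.6, -33.0, 129.6]
ee_rot: [-0.002, 0.19, 0.982, 0.0]
force: [0.1, 0.0, -3.2]
grip_width: 0.464
grip_force: 46.5
time_s: 20.8
eef_pos: [437.2, -5.7, 130.5]
ee_rot: [-0.0, 0.191, 0.982, -0.0]
force: [-0.1, 0.3, -3.8]
grip_width: 0.463
grip_force: 46.5
t 20.8 pos [437.2  -5.7 130.5] yaw 68.0 j6 -1.47 w 0.463 gf 46.5 f [-0.1  0.3 -3.8]
shift [-1.  -2.9 90.5]
[642.53620728 131.12450486] [31.89933504 96.82364317 31.68529096 97.14416067] [-105.97157246  162.31178758   74.61950076  -17.55525627]
```

```bash
python3 -m jog '[[-0.001,-0.0029,0.02,0,0,0,0.03],[0,0,0.03,0,0,0,0.03],[0,0,0.025,0,0,0,0.03],[0,0,0.015,0,0,0,0.03],[0,0,0,0,0,0,0.03]]' 
python3 -m jog '[[0,0,0.002,0,0,0,0.03],[0,0,0.001,0,0,0,0.03],[0,0,0,0,0,0,0.03],[0,0,0,0,0,0,0.03]]' 
python3 to.py 437 -8.7 32
```

```text
time_s: 21.3
eef_pos: [436.2, -8.9, 39.3]
ee_rot: [-0.002, 0.191, 0.981, 0.0]
force: [0.3, -0.0, -3.9]
grip_width: 0.466
grip_force: 46.3
time_s: 21.7
eef_pos: [437.7, -8.4, 38.5]
ee_rot: [0.001, 0.191, 0.982, -0.0]
force: [0.2, 0.4, -3.4]
grip_width: 0.462
grip_force: 46.4
t 21.7 pos [437.7  -8.4  38.5] yaw 68.0 j6 -1.48 w 0.462 gf 46.4 f [ 0.2  0.4 -3.4]
shift [ 0.5 -0.5  6.5]
```

```bash
python3 -m jog '[[0.0005,-0.0005,0.003,0,0,0,0.03],[0,0,0.002,0,0,0,0.03],[0,0,0.001,0,0,0,0.03],[0,0,0,0,0,0,0.03]]' 
python3 -m jog '[[0,0,0.0012,0,0,0,0.03],[0,0,0,0,0,0,0.03],[0,0,0,0,0,0,0.03]]' 
python3 to.py 437 -8.7 32
```

```text
time_s: 22.1
eef_pos: [436.6, -8.6, 32.1]
ee_rot: [-0.0, 0.191, 0.982, -0.0]
force: [-2.4, -0.5, 0.7]
grip_width: 0.46
grip_force: 46.9
time_s: 22.4
eef_pos: [436.7, -8.6, 32.0]
ee_rot: [-0.0, 0.191, 0.982, -0.0]
force: [-8.9, 1.8, 20.7]
grip_width: 0.466
grip_force: 49.4
t 22.4 pos [436.7  -8.6  32. ] yaw 68.0 j6 -1.48 w 0.466 gf 49.4 f [-8.9  1.8 20.7]
shift [-0.4 -0.   0. ]
```

Seated. Release, rise and return to the drum, released at (646.3,-143.4).

```bash
python3 -m jog '[[0,0,0,0,0,0,0.085],[0,0,0,0,0,0,0.085],[0,0,0,0,0,0,0.085],[0,0,0,0,0,0,0.085],[0,0,0,0,0,0,0.085]]' 40
python3 -m jog '[[0,0,-0.02,0,0,0,0.085],[0,0,-0.03,0,0,0,0.085],[0,0,-0.03,0,0,0,0.085],[0,0,-0.02,0,0,0,0.085],[0,0,0,0,0,0,0.085]]'
python3 to.py 646.3 -143.4 129
python3 - <<'E'
from h import *
im=eyes.capture("top");cv2.imwrite("pics/v5.png",cv2.resize(im[165:255,353:443],(600,600),interpolation=cv2.INTER_CUBIC)[...,::-1])
E
```

```text
time_s: 22.9
eef_pos: [436.7, -8.6, 30.7]
ee_rot: [-0.0, 0.191, 0.982, 0.0]
force: [-0.5, 0.4, 0.7]
grip_width: 0.998
grip_force: 0.0
time_s: 23.4
eef_pos: [437.9, -8.9, 132.9]
ee_rot: [0.002, 0.191, 0.982, -0.0]
force: [0.0, -0.5, -0.9]
grip_width: 0.995
grip_force: 0.0
t 23.4 pos [437.9  -8.9 132.9] yaw 68.0 j6 -1.48 w 0.995 gf 0.0 f [ 0.  -0.5 -0.9]
shift [-243.6  -46.7    5.1]
```

View pics/v5.png

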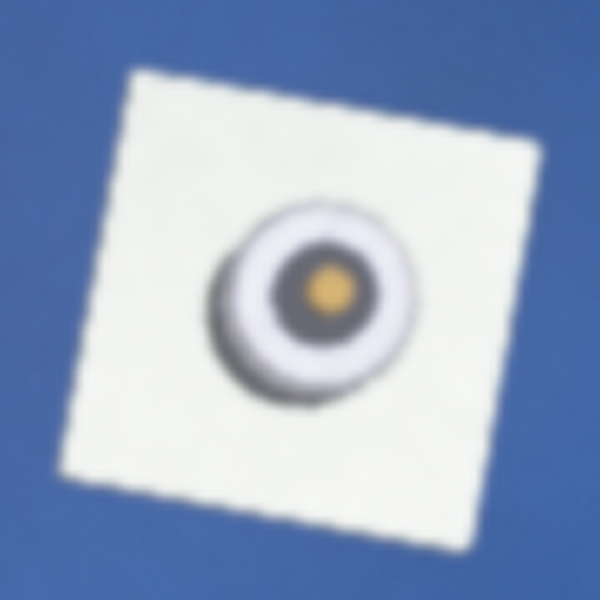

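The drum's top face is centred at (323,295) in this crop, upright on the blank plate.

```bash
python3 -m jog '[[-0.0305,-0.0058,0,0,0,0,0.085],[-0.0305,-0.0058,0,0,0,0,0.085],[-0.0305,-0.0058,0,0,0,0,0.085],[-0.0305,-0.0058,0,0,0,0,0.085],[-0.0305,-0.0058,0,0,0,0,0.085]]'
python3 -m jog '[[-0.0305,-0.0058,0,0,0,0,0.085],[-0.0305,-0.0058,0,0,0,0,0.085],[-0.0305,-0.0058,0,0,0,0,0.085],[0,0,0,0,0,0,0.085],[0,0,0,0,0,0,0.085]]'
python3 to.py 645 -143 28
python3 - <<'E'
from h import *
c=eyes.calibration("top")
print(ray(c,(np.array([(323,295)])+.5)/(600/90)-.5+np.array((353,165)),58))
E
```

```text
time_s: 23.95
eef_pos: [567.7, -93.1, 128.8]
ee_rot: [-0.001, 0.191, 0.982, 0.0]
force: [-0.3, 0.1, 0.8]
grip_width: 0.996
grip_force: 0.0
time_s: 24.45
eef_pos: [644.9, -142.8, 128.5]
ee_rot: [-0.002, 0.191, 0.982, 0.0]
force: [-0.8, -0.0, 0.6]
grip_width: 0.998
grip_force: 0.0
t 24.4 pos [ 644.9 -142.8  128.5] yaw 68.0 j6 -1.58 w 0.998 gf 0.0 f [-0.8 -0.   0.6]
shift [ -0.4  -0.2 100.5]
[[ 644.49920673 -141.48488699]]
```

```bash
python3 -m jog '[[0,0,0.03,0,0,0,0.085],[0,0,0.03,0,0,0,0.085],[0,0,0.025,0,0,0,0.085],[0,0,0.0145,0,0,0,0.085],[0,0,0,0,0,0,0.085]]' 40
python3 to.py 645 -142.5 28
python3 -m jog '[[0,0,0,0,0,0,0.05],[0,0,0,0,0,0,0.05],[0,0,0,0,0,0,0.05],[0,0,0,0,0,0,0.05],[0,0,0,0,0,0,0.05]]'
python3 -m jog '[[0,0,0,0,0,0,0.05],[0,0,0,0,0,0,0.05],[0,0,0,0,0,0,0.05],[0,0,0,0,0,0,0.05],[0,0,0,0,0,0,0.05]]'
python3 to.py
python3 -m jog '[[0,0,-0.01,0,0,0,0.05],[0,0,-0.025,0,0,0,0.05],[0,0,-0.03,0,0,0,0.05],[0,0,-0.025,0,0,0,0.05],[0,0,-0.01,0,0,0,0.05]]' 
python3 to.py 402.5 -338.3 129
```

```text
time_s: 24.95
eef_pos: [644.2, -142.1, 29.3]
ee_rot: [-0.002, 0.191, 0.982, 0.0]
force: [0.7, 0.5, -0.5]
grip_width: 0.997
grip_force: 0.0
t 24.9 pos [ 644.2 -142.1   29.3] yaw 68.0 j6 -1.58 w 0.997 gf 0.0 f [ 0.7  0.5 -0.5]
shift [-0.9 -0.   1.3]
time_s: 25.45
eef_pos: [646.3, -143.3, 33.1]
ee_rot: [0.001, 0.191, 0.982, -0.0]
force: [-0.9, -0.2, 6.7]
grip_width: 0.639
grip_force: 43.9
time_s: 25.95
eef_pos: [646.3, -143.3, 33.1]
ee_rot: [0.001, 0.191, 0.982, -0.0]
force: [-1.6, -1.1, 7.4]
grip_width: 0.64
grip_force: 43.9
t 25.9 pos [ 646.3 -143.3   33.1] yaw 68.0 j6 -1.58 w 0.640 gf 43.9 f [-1.6 -1.1  7.4]
time_s: 26.45
eef_pos: [646.3, -143.2, 134.3]
ee_rot: [0.002, 0.191, 0.982, -0.0]
force: [1.4, -0.1, -4.6]
grip_width: 0.639
grip_force: 43.8
t 26.4 pos [ 646.3 -143.2  134.3] yaw 68.0 j6 -1.58 w 0.639 gf 43.8 f [ 1.4 -0.1 -4.6]
shift [ 153.  -272.2    4.7]
```

```bash
python3 -m jog '[[0.006,-0.011,0,0,0,0,0.05],[0.012,-0.022,0,0,0,0,0.05],[0.017,-0.030,0,0,0,0,0.05],[0.017,-0.030,0,0,0,0,0.05],[0.017,-0.030,0,0,0,0,0.05]]' 
python3 -m jog '[[0.017,-0.030,0,0,0,0,0.05],[0.017,-0.030,0,0,0,0,0.05],[0.017,-0.030,0,0,0,0,0.05],[0.016,-0.029,0,0,0,0,0.05],[0.011,-0.02,0,0,0,0,0.05]]' 
python3 -m jog '[[0.006,-0.01,0,0,0,0,0.05],[0,0,0,0,0,0,0.05],[0,0,0,0,0,0,0.05]]' 
python3 to.py 403 -339 40
```

```text
time_s: 26.95
eef_pos: [533.0, -231.7, 129.4]
ee_rot: [-0.002, 0.191, 0.982, 0.001]
force: [-0.0, -0.7, -3.5]
grip_width: 0.64
grip_force: 43.7
time_s: 27.45
eef_pos: [408.3, -331.4, 129.7]
ee_rot: [-0.001, 0.191, 0.982, 0.001]
force: [0.9, 0.6, -3.9]
grip_width: 0.641
grip_force: 43.7
time_s: 27.75
eef_pos: [402.0, -337.3, 130.8]
ee_rot: [-0.0, 0.191, 0.982, 0.0]
force: [0.0, 0.3, -4.2]
grip_width: 0.641
grip_force: 43.7
t 27.8 pos [ 402.  -337.3  130.8] yaw 68.0 j6 -2.11 w 0.641 gf 43.7 f [ 0.   0.3 -4.2]
shift [-1.6 -1.3 90.8]
```

```bash
python3 -m jog '[[-0.001,-0.001,0.02,0,0,0,0.05],[0,0,0.03,0,0,0,0.05],[0,0,0.025,0,0,0,0.05],[0,0,0.014,0,0,0,0.05],[0,0,0,0,0,0,0.05]]' 
python3 -m jog '[[0,0,0.002,0,0,0,0.05],[0,0,0,0,0,0,0.05],[0,0,0,0,0,0,0.05]]' 
python3 to.py 402.8 -338.4 33.1
```

```text
time_s: 28.25
eef_pos: [402.5, -337.4, 40.3]
ee_rot: [-0.002, 0.19, 0.982, 0.001]
force: [-0.1, 0.2, -3.5]
grip_width: 0.642
grip_force: 43.7
time_s: 28.55
eef_pos: [402.9, -339.4, 41.1]
ee_rot: [0.001, 0.191, 0.982, -0.0]
force: [0.8, -0.4, -3.6]
grip_width: 0.64
grip_force: 43.7
t 28.6 pos [ 402.9 -339.4   41.1] yaw 68.0 j6 -2.11 w 0.640 gf 43.7 f [ 0.8 -0.4 -3.6]
shift [0.4 0.9 8. ]
```

```bash
python3 -m jog '[[0.0004,0.0009,0.003,0,0,0,0.05],[0,0,0.003,0,0,0,0.05],[0,0,0.0015,0,0,0,0.05],[0,0,0,0,0,0,0.05]]' 
python3 -m jog '[[0,0,0.001,0,0,0,0.05],[0,0,0,0,0,0,0.05],[0,0,0,0,0,0,0.05]]' 
python3 to.py 402.8 -338.4 33.1
```

```text
time_s: 28.95
eef_pos: [402.3, -338.2, 33.1]
ee_rot: [-0.0, 0.191, 0.982, 0.0]
force: [-2.6, 2.8, 2.7]
grip_width: 0.646
grip_force: 44.4
time_s: 29.25
eef_pos: [402.3, -338.1, 33.0]
ee_rot: [-0.0, 0.191, 0.982, 0.0]
force: [-6.0, 6.3, 14.6]
grip_width: 0.636
grip_force: 45.8
t 29.2 pos [ 402.3 -338.1   33. ] yaw 68.0 j6 -2.11 w 0.636 gf 45.8 f [-6.   6.3 14.6]
shift [-0.5 -0.1 -0.1]
```

```bash
python3 -m jog '[[0,0,0,0,0,0,0.085],[0,0,0,0,0,0,0.085],[0,0,0,0,0,0,0.085],[0,0,0,0,0,0,0.085],[0,0,0,0,0,0,0.085]]'
python3 -m jog '[[0,0,-0.02,0,0,0,0.085],[0,0,-0.03,0,0,0,0.085],[0,0,-0.03,0,0,0,0.085],[0,0,-0.03,0,0,0,0.085],[0,0,0,0,0,0,0.085]]'
python3 -m jog '[[0.02,-0.035,0,0,0,0,0.085],[0.02,-0.035,0,0,0,0,0.085],[0.02,-0.035,0,0,0,0,0.085],[0.02,-0.035,0,0,0,0,0.085],[0.02,-0.035,0,0,0,0,0.085]]'
python3 -m jog '[[0,0,0,0,0,0,0.085],[0,0,0,0,0,0,0.085],[0,0,0,0,0,0,0.085],[0,0,0,0,0,0,0.085]]'
python3 - <<'E'
from h import *
im=eyes.capture("top")
z=[cv2.resize(im[v-45:v+45,u-45:u+45],(400,400),interpolation=cv2.INTER_CUBIC) for u,v in((330,320),(500,340))]
cv2.imwrite("pics/f1.png",np.hstack(z)[...,::-1])
cv2.imwrite("pics/f2.png",eyes.capture("scene")[...,::-1])
E
```

```text
time_s: 29.75
eef_pos: [402.4, -338.3, 31.7]
ee_rot: [0.0, 0.191, 0.982, 0.0]
force: [-0.1, -0.2, 0.6]
grip_width: 0.995
grip_force: 0.0
time_s: 30.25
eef_pos: [403.5, -339.6, 145.5]
ee_rot: [0.003, 0.191, 0.982, -0.002]
force: [-0.0, -0.2, -0.7]
grip_width: 0.992
grip_force: 0.0
time_s: 30.75
eef_pos: [242.7, -463.6, 141.1]
ee_rot: [-0.0, 0.191, 0.982, 0.0]
force: [0.6, -0.8, 0.4]
grip_width: 0.995
grip_force: 0.0
time_s: 31.15
eef_pos: [245.0, -462.3, 141.6]
ee_rot: [-0.0, 0.19, 0.982, 0.0]
force: [0.5, 0.2, -0.1]
grip_width: 0.996
grip_force: 0.0
```

View pics/f1.png

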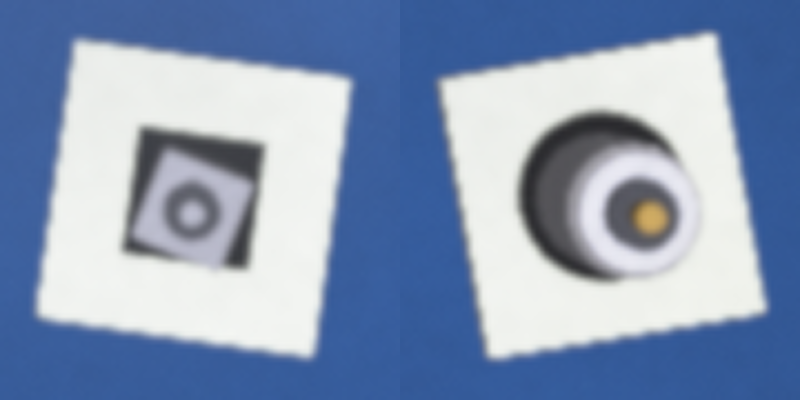

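View pics/f2.png

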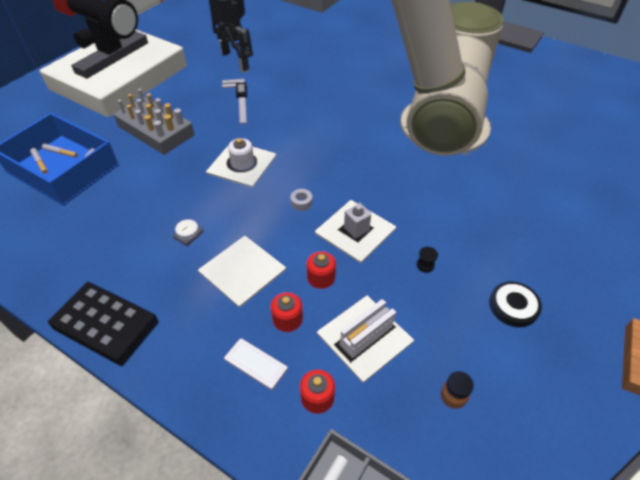

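All three fixtures are upright on their own silhouettes. The cube's top is centred at about (193,209) and the drum's at (234,209), each in its own crop. One numeric check of the centring.

```bash
python3 - <<'E'
from h import *
c=eyes.calibration("top");k=400/90
for p,o,t in(((193,209),(285,275),(437,-8.7)),((234,209),(455,295),(402,-337.8))):
    print(ray(c,(np.array([p])+.5)/k-.5+np.array(o),58)-np.array(t))
E
```

```text
[[-0.28863853  0.61997181]]
[[0.85334635 3.44662876]]
```

The drum reads about 3 mm off in y. I'll cross-check it in the other view before deciding.

```bash
python3 - <<'E'
from h import *
im=eyes.capture("scene");cv2.imwrite("pics/f3.png",cv2.resize(im[125:200,195:285],(720,600),interpolation=cv2.INTER_CUBIC)[...,::-1])
E
```

```text
(no output)
```

View pics/f3.png

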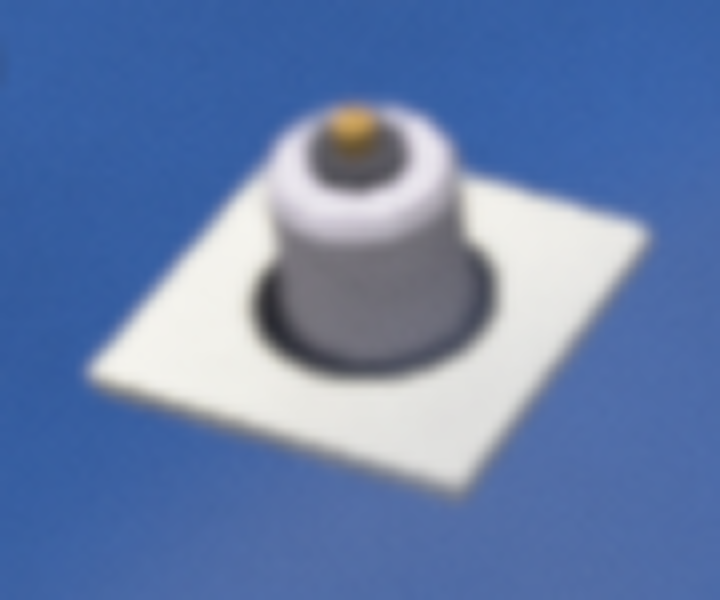

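The scene view shows the drum base spanning columns 280–475 inside the disc at 253–497. That is centred to about 1 mm and upright, so I'm handing in.

```bash
python3 -c "
from rig import finish_job
print(finish_job())"
```

```text
the job is handed in; nothing more can be done
None
```

The job is handed in: all three fixtures stand upright and released on their own silhouettes. The cube and vee measure within 2 mm of centre; the drum reads 1 to 3 mm off depending on the camera. The loupe, ring gauge and jar look untouched.

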